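Lay out the portioning station

ROBOT

A 7-joint arm with a two-finger parallel gripper is mounted at the origin on the work surface. World frame = base frame: x ahead of the robot, y to its left, z up, the work surface at z = 0. Lengths are in m, angles in rad, forces in N, time in s.
With the tool pointing down it reaches from about 0.425 to 0.875 m from the base axis. Payload 4.7 kg.
Tool frame: the origin (TCP) lies at the very end of the fingers, on their centre line; the grasp point (between the pads) lies 19 mm behind it; z points along the fingers, y is the direction in which the jaws open and shut (so a half turn about z gives the same grasp; the last joint's range is limited). The gripper opens to 85 mm and grips with 20 to 120 N. Pads are 22 mm wide; open, the fingers measure 114 mm over their backs; the gripper's body (76 mm by 85 mm) begins 54 mm behind the grasp point. The pads swing forward as they close: fully open they stand 13 mm farther back than shut.
Start: joints at [-1.241, 0.321, -0.07, 1.45, 0.023, 1.371, -0.057], TCP at [0.202, 0.618, 0.231] pointing down, gripper open.
Joint ranges: [-2.86, 2.86], [-0.3, 2.09], [-1.38, 1.24], [0.06, 2.45], [-1.56, 4.7], [0.09, 2.05], [-2.69, 2.69]. Speed limits (rad/s): [2.57, 2.57, 3.14, 3.14, 3.14, 3.14, 3.14].

INTERFACE

Orientations are given as a 3x3 rotation matrix whose columns are the frame's x, y, z axes.
In Python, from cell import sense, capture, camera_model, close_job gives the robot as it stands.
- The arm moves only by the tool jog_arm, never from a script. Its argument "increments" is a list of rows, each a list of 3 entries, a list of its own where there are three numbers: the finger opening in mm, from 0 to 85.4, then the shift along the tool's x, y, z in mm, then the turn, a rotation vector about the tool's x, y, z in degrees. In form: [[fingers, [dx, dy, dz], [wx, wy, wz]], ...]. A call has 1 to 8 rows; each row shifts and turns the commanded pose from where the row before left it, along the tool's axes as they then stand; what a row does not reach is not made up. A row lasts 1/10 s, in which the tool goes at most 50 mm and 8.59 degrees, less where a joint would pass 70% of its speed; a pose out of reach is approached as far as the arm can. A call is refused whole if a number of a shift passes 50 or a number of a turn 8.59, either way. A call with a gripper value outside its range is refused whole. The fingers move at their own pace and stop on an object; "grip_force" is the grip in N (left out, the last holds). Time passes only in rows, so rows that do not move let the fingers close. It gives the time, the measured TCP pose, the force and the opening at its end, in the units of the state.
- sense(): the state, without advancing time (a new reading comes with each control period).
- capture(name): name is "scene" or "top" or "wrist"; returns the picture (480x640x3 uint8, red, green, blue); there is no depth.
- camera_model(name): a dict with "intrinsics" (3x3 intrinsics, pixels), "k1" (the pictures are not rectified: a ray, as slopes to the right and down, at radius r is drawn at 1 + k1 r^2 times it, then the intrinsics apply), "world_to_cam" (4x4, takes a point from world to camera coordinates). Camera axes: x right, y up, looking along -z (the intrinsics and any distortion apply to the point x, -y, -z); pixel columns grow to the right and rows downward; lengths in m; the calibration is good to about 2 mm. A picture is of the moment at which its call begins: read the wrist's pose just before it. camera_model takes no time and is no camera call; for the wrist camera it gives the pose at the moment of the call.
- close_job(): hands the job in, once; it reports no verdict.
The state is a dict: "t": time; "qpos": joint angles; "joint_vel": joint speeds; "joint_efforts": joint torques, N m; "eef_pos": TCP position; "eef_rot": TCP orientation; "ft_force": force on the tool from outside, world axes, zero at the start; "torque": the same for the moment, N m; "gripper_width": finger opening in m.
Only numpy, scipy, OpenCV 4.12 (cv2) and the standard library are available. Lean on these libraries where they do the work, as an engineer would, in place of code of your own. Each camera call takes 0.05 s, during which the arm holds its last target.

TASK

Lay out the dessert portioning station: stand the open steel ring in the middle bay of the three-bay tray with the pusher standing upright inside the ring, the empty square baking tin in the bay in front of the ring (the bay nearest the robot), and the shaker in the bay behind the ring (farthest from the robot); stand the white ramekin in the middle of the scale's platform. Everything ends upright and flat on the floor of its place, and the lidded glass jar among the things is left standing where it is.

Things in the scene. Friction and masses are not known exactly. Their poses are not given: they have to be found in the camera images.
- tray: Low fixed aluminium tray, 268 (its x) x 92 (y) x 11 mm, on the left or right of the work area. Three 84 x 84 mm bays in a row along x, centres at x = -88 (nearest robot), 0, +88 mm (farthest). Floor 3 mm thick; walls and ribs 4 mm thick, rising 8 mm above the floor. Origin: centre of the underside; x points away from the robot, up to 0.2 rad askew.
- scale: White fixed kitchen scale, on the side opposite the tray. Flat steel platform 134 (x) x 144 (y) mm, top 55 mm above the table, does not give. Origin on the table right below the platform centre. Body spans x -125 to +75, y -73 to +73 mm; the black display, 45 mm high, is in front of the platform (-x, towards the robot, up to 0.2 rad askew).
- ring: Plain thin-walled steel pastry ring, open at top and bottom: outer diameter 64 mm, inner 59 mm, 50 mm tall, about 90 g. Round; origin at the centre of its underside, z up. Loose, starts upright on the table.
- pusher: Pusher for the ring: steel disc 48 mm in diameter, 6 mm thick, a 10 mm stem, and a black upright handle 22 mm in diameter from 60 to 100 mm above the underside; about 180 g. Fits in the ring with 5 mm of play all round. Round; origin at the centre of its underside, z up. Loose, starts upright on the table.
- tin: Small dark steel baking tin, an open square box with a closed bottom: 56 x 56 mm outside (sides along its x and y), 55 mm tall, walls 3 mm, about 110 g. Origin at the centre of its underside, z up. Loose, starts upright on the table, sides turned up to 0.4 rad from the table's. May stand in its bay at any turn.
- shaker: Closed steel sugar shaker: cylinder 52 mm in diameter (a dark band of 55 mm from 58 to 68 mm up, look only), with a domed top with small holes, 84 mm tall, straight sides up to 66 mm; about 200 g. Round; origin at the centre of its underside, z up. Loose, starts upright on the table.
- ramekin: White porcelain ramekin, an open fluted cup: diameter 58 mm at the bottom and 62 mm at the rim, 45 mm tall, about 160 g. Round; origin at the centre of its underside, z up. Loose, starts upright on the table.
- jar: Lidded amber glass jar, 58 mm in diameter and 85 mm tall, 300 g, standing among the things; not to be moved. Origin at the centre of its underside, z axis up.
Not all that is in view belongs to the job. Leave any blue look-alike of the ring alone. Leave any yellow look-alike of the tin alone.

How it is judged:
At the end, for the whole second after the job is handed in: Upright, flat and at rest: ring in the middle bay (15 mm each way), pusher in it on the tray floor (axes within 8 mm), tin in the near bay (16 mm), shaker in the far bay (18 mm), ramekin on the platform's centre (18 mm); heights within 5 mm, tilt under 0.1 rad. Jar moved under 25 mm (x of ring in the frame of tray between -0.015 and 0.015 m and y of ring in the frame of tray between -0.015 and 0.015 m and z of ring in the frame of tray between -0.002 and 0.008 m and angle between each of ring, tin, shaker, ramekin, pusher's own z axis and vertical below 0.1 rad and x of tin in the frame of tray between -0.104 and -0.072 m and y of tin in the frame of tray between -0.016 and 0.016 m and z of tin in the frame of tray between -0.002 and 0.008 m and x of shaker in the frame of tray between 0.07 and 0.106 m and y of shaker in the frame of tray between -0.018 and 0.018 m and z of shaker in the frame of tray between -0.002 and 0.008 m and x of ramekin in the frame of scale between -0.018 and 0.018 m and y of ramekin in the frame of scale between -0.018 and 0.018 m and z of ramekin in the frame of scale between 0.05 and 0.06 m and z of pusher in the frame of tray between -0.002 and 0.008 m and horizontal distance between pusher and ring below 0.008 m and linear speed of each of ring, pusher, tin, shaker, ramekin below 0.02 m/s); the robot touches nothing.
It fails at once if the glass jar was pushed away or tipped (distance of jar from where it was at the start of the episode above 0.025 m or angle between jar's own z axis and vertical above 0.3 rad).
It also fails if it takes over 115 s, if anything falls off the work surface, if the arm or the gripper's body presses on something with over 40 N, if the wrist force passes 120 N, or if a joint passes its speed limit or range.

## Working session

There is one attempt and no reset: what is moved stays moved. The work goes in short steps, Python scripts to look and compute and a tool call to move; the robot and the scene stay as the last step left them, time stands still between calls to the robot, and variables do not carry over. Pictures are saved under pics/ and viewed, and the job is handed in when it is done.

Besides the shell and the picture viewer there is one more tool, called after "Emit:" in YAML: its name, and indented under it one key for each argument. jog_arm: Moves the arm, as the interface text tells. Its arguments: {"type":"object","properties":{"increments":{"type":"array","items":{"type":"array"}},"grip_force":{"type":"number"}},"required":["increments"]}

```bash
ls; mkdir -p pics
python3 - <<'E'
from cell import *
import cv2,numpy as np
print(sense())
for n in ("scene","top"):
    m=camera_model(n); print(n,m)
    cv2.imwrite(f"pics/{n}0.png",capture(n)[:,:,::-1])
E
```

```text
pics
{'t': 0.0, 'qpos': array([-1.24089113,  0.32183572, -0.07008315,  1.45169306,  0.02261851,
        1.37081306, -0.05691963]), 'joint_vel': array([ 3.23946169e-04, -1.53093281e-03, -1.14348509e-03,  8.26133038e-05,
       -1.65286936e-03,  2.54445756e-04,  2.65289950e-04]), 'joint_efforts': array([ 2.81142211e-04, -4.93578386e+01, -3.82468114e-01, -3.14338589e+01,
        1.28758309e-02,  1.13090069e-02, -2.52184134e-05]), 'eef_pos': array([0.20176132, 0.61731271, 0.23020618]), 'eef_rot': array([[-9.50550839e-01,  3.10568602e-01, -4.95316688e-04],
       [ 3.10568974e-01,  9.50548951e-01, -1.89861016e-03],
       [-1.18825944e-04, -1.95855548e-03, -9.99998075e-01]]), 'ft_force': array([-0.95305938, -0.3398223 ,  0.38296762]), 'torque': array([-0.01569348,  0.02790603, -0.01500475]), 'gripper_width': 0.08582289481167242}
scene {'intrinsics': array([[586.97119199,   0.        , 318.50739588],
       [  0.        , 586.97119199, 245.75999648],
       [  0.        ,   0.        ,   1.        ]]), 'k1': -0.07102912123697239, 'world_to_cam': array([[-5.03117863e-04,  9.99996557e-01,  2
[... 157 characters left out ...]
81148e-03,  7.53184648e-01,
        -1.42642710e+00],
       [ 0.00000000e+00,  0.00000000e+00,  0.00000000e+00,
         1.00000000e+00]])}
top {'intrinsics': array([[437.56024854,   0.        , 314.68046587],
       [  0.        , 437.56024854, 236.52933418],
       [  0.        ,   0.        ,   1.        ]]), 'k1': -0.06400719518070444, 'world_to_cam': array([[-4.45655762e-04, -9.99905756e-01, -1.37215554e-02,
         9.42996134e-03],
       [ 9.86025096e-01, -2.72534660e-03,  1.66574555e-01,
        -4.64268647e-01],
       [-1.66596252e-01, -1.34555631e-02,  9.85933383e-01,
        -7.32683629e-01],
       [ 0.00000000e+00,  0.00000000e+00,  0.00000000e+00,
         1.00000000e+00]])}
```

View pics/scene0.png

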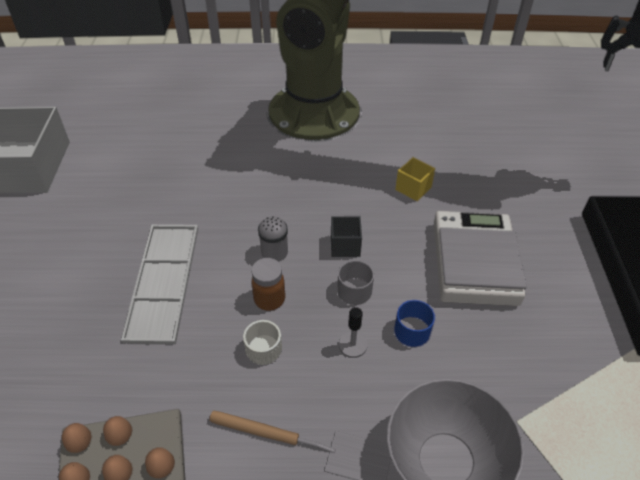

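View pics/top0.png

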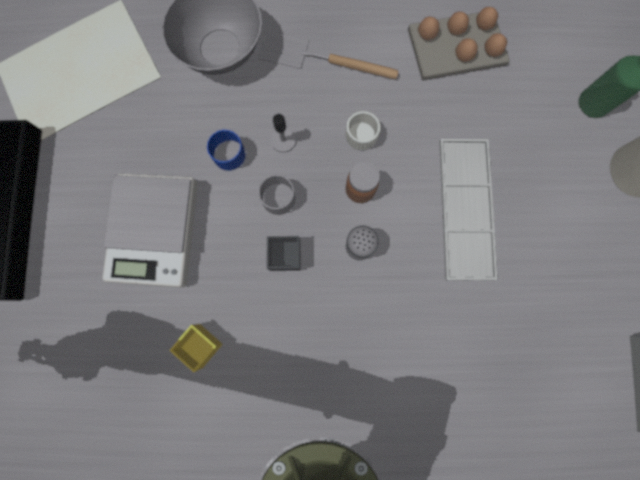

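```bash
cat > h.py <<'E'
import numpy as np,cv2
from cell import *
def proj(m,P):
    P=np.atleast_2d(P).astype(float); W=m["world_to_cam"]; c=P@W[:3,:3].T+W[:3,3]
    u=np.stack([c[:,0]/-c[:,2],-c[:,1]/-c[:,2]],1); r2=(u**2).sum(1,keepdims=True)
    u=u*(1+m["k1"]*r2); K=m["intrinsics"]
    return u*[K[0,0],K[1,1]]+[K[0,2],K[1,2]]
def back(m,px,z):
    K=m["intrinsics"]; d=(np.array(px,float)-[K[0,2],K[1,2]])/[K[0,0],K[1,1]]
    u=d.copy()
    for _ in range(20): u=d/(1+m["k1"]*(u@u))
    W=m["world_to_cam"]; R=W[:3,:3]; o=-R.T@W[:3,3]; v=R.T@np.array([u[0],-u[1],-1.])
    return o+v*(z-o[2])/v[2]
def circ(x,y,z,r,n=60):
    a=np.linspace(0,2*np.pi,n); return np.stack([x+r*np.cos(a),y+r*np.sin(a),0*a+z],1)
def box(x,y,z,pts,th):
    c,s=np.cos(th),np.sin(th); p=np.array(pts+[pts[0]],float)
    return np.stack([x+c*p[:,0]-s*p[:,1],y+s*p[:,0]+c*p[:,1],0*p[:,0]+z],1)
def rect(x0,x1,y0,y1): return [(x0,y0),(x1,y0),(x1,y1),(x0,y1)]
def wires(S):
    L=[]
    for n,v in S.items():
        x,y=v[:2]; th=v[2] if len(v)>2 else 0
        if n=='tray':
            L+=[box(x,y,.011,rect(-.134,.134,-.046,.046),th)]+[box(x,y,.011,rect(a-.042,a+.042,-.042,.042),th) for a in(-.088,0,.088)]
        elif n=='scale': L+=[box(x,y,.055,rect(-.067,.067,-.072,.072),th),box(x,y,0,rect(-.125,.075,-.073,.073),th)]
        elif n=='tin': L+=[box(x,y,z,rect(-.028,.028,-.028,.028),th) for z in(0,.055)]
        else:
            for r,z in {'ring':[(.032,0),(.032,.05)],'pusher':[(.024,0),(.011,.06),(.011,.1)],'shaker':[(.026,0),(.026,.066)],'ramekin':[(.029,0),(.031,.045)],'jar':[(.029,0),(.029,.085)]}[n.split('_')[0]]: L.append(circ(x,y,z,r))
    return L
def overlay(img,m,S,roi,k,fn):
    x0,y0,x1,y1=roi; c=cv2.resize(img[y0:y1,x0:x1,::-1],None,fx=k,fy=k,interpolation=cv2.INTER_CUBIC)
    for w in wires(S):
        p=(proj(m,w)+.5-[x0,y0])*k; cv2.polylines(c,[np.round(p*8).astype(np.int32)],False,(0,255,0),1,cv2.LINE_AA,3)
    cv2.imwrite(fn,c)
E
python3 - <<'E'
from h import *
t=camera_model("top"); s=camera_model("scene")
for n,tp,sp,z in [("ring",(277,191),(356,275),.05),("pusher",(279,120),(355,313),.1),("tin",(284,250),(346,226),.055),("shaker",(362,239),(273,228),.07),("ramekin",(364,128),(262,334),.045),("jar",(365,176),(267,267),.085),("blue",(226,148),(415,315),.05),("tray",(468.5,209),(161,282),.011),("scale",(149,212),(480,258),.055)]:
    print(n,back(t,tp,z).round(3)[:2],back(s,sp,z).round(3)[:2])
E
```

```text
ring [0.545 0.075] [0.545 0.077]
pusher [0.656 0.069] [0.661 0.068]
tin [0.438 0.061] [0.432 0.062]
shaker [ 0.455 -0.072] [ 0.452 -0.073]
ramekin [ 0.665 -0.082] [ 0.664 -0.081]
jar [ 0.56  -0.077] [ 0.556 -0.077]
blue [0.626 0.169] [0.63  0.171]
tray [ 0.52  -0.276] [ 0.532 -0.277]
scale [0.506 0.302] [0.51  0.301]
```

```bash
cat > st.py <<'E'
S=dict(ring=(.545,.076),pusher=(.658,.069),tin=(.436,.0615,0.02),shaker=(.454,-.0725),ramekin=(.665,-.0815),jar=(.558,-.077),tray=(.526,-.276,.0),scale=(.507,.302,-0.05))
E
cat > ov.py <<'E'
from h import *; from st import S
t=camera_model("top"); s=camera_model("scene")
a=cv2.imread("pics/top0.png")[:,:,::-1]; b=cv2.imread("pics/scene0.png")[:,:,::-1]
import sys; g=sys.argv[1]
overlay(a,t,S,(250,100,400,280),3,f"pics/ta{g}.png"); overlay(b,s,S,(230,200,400,370),3,f"pics/sa{g}.png")
overlay(a,t,S,(90,160,210,300),3,f"pics/tb{g}.png"); overlay(a,t,S,(420,120,520,300),3,f"pics/tc{g}.png")
i=[cv2.imread(f"pics/{n}{g}.png") for n in("tb","tc")]
overlay(b,s,S,(425,200,530,310),2,f"pics/sb{g}.png"); overlay(b,s,S,(110,210,210,350),2,f"pics/sc{g}.png")
i+=[cv2.imread(f"pics/{n}{g}.png") for n in("sb","sc")]
H=max(x.shape[0] for x in i[:2]);pad=lambda x,H:np.pad(x,((0,H-x.shape[0]),(0,0),(0,0)))
cv2.imwrite(f"pics/m{g}.png",np.hstack([pad(x,540) for x in i[:2]])); cv2.imwrite(f"pics/n{g}.png",np.hstack([pad(x,300) for x in i[2:]]))
cv2.imwrite(f"pics/o{g}.png",np.hstack([pad(cv2.imread(f"pics/{n}{g}.png"),540)[:,:510] for n in("ta","sa")])[:, :800] if 0 else cv2.resize(np.hstack([pad(cv2.imread(f"pics/{n}{g}.png"),540) for n in("ta","sa")]),(800,450)))
E
python3 ov.py 1
```

```text
(no output)
```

View pics/m1.png

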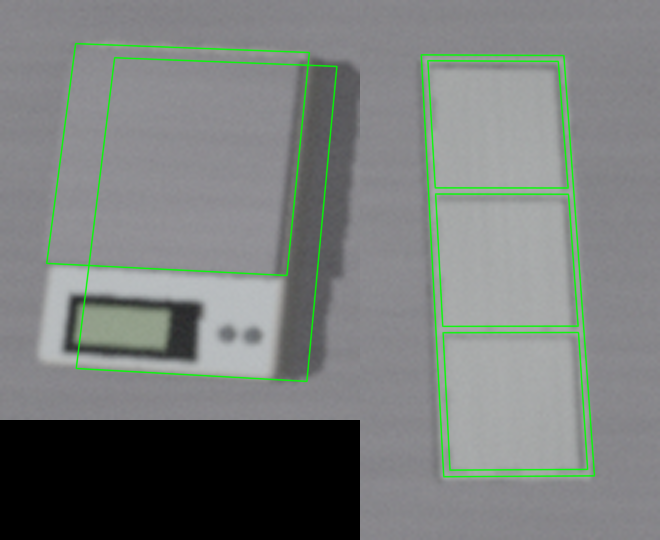

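View pics/ta1.png

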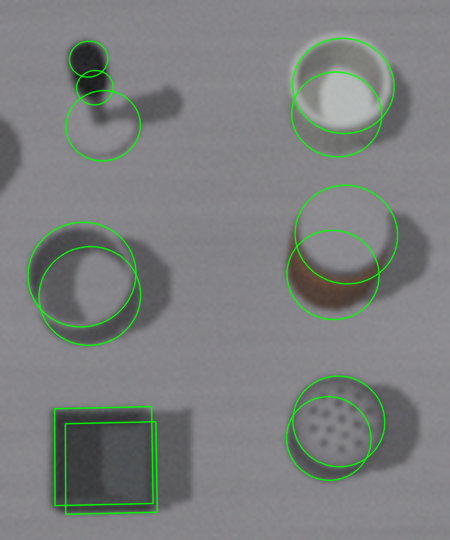

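View pics/sa1.png

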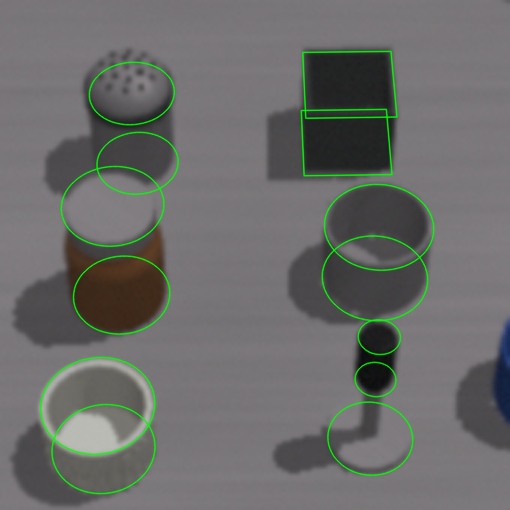

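View pics/n1.png

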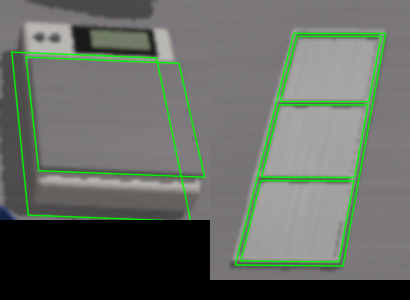

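Emit:
jog_arm:
  increments:
    - [85,[0,0,0],[0,0,-6.03]]
    - [85,[0,0,0],[0,0,-6.03]]
    - [85,[0,0,0],[0,0,-6.03]]
    - [85,[-31,-48,0],[0,0,0]]
    - [85,[-31,-48,0],[0,0,0]]
    - [85,[-31,-48,0],[0,0,0]]
    - [85,[-31,-48,0],[0,0,0]]
    - [85,[-31,-48,0],[0,0,0]]
  grip_force: 40

```text
t: 0.9
eef_pos: [0.3382, 0.4057, 0.2309]
eef_rot: [[-1.0, 0.0, -0.0], [0.0, 1.0, -0.0], [0.0, -0.0, -1.0]]
ft_force: [1.5, 0.5, 0.5]
gripper_width: 0.0847
```

Emit:
jog_arm:
  increments:
    - [85,[-27,-43,0],[0,0,0]]
    - [85,[-27,-43,0],[0,0,0]]
    - [85,[-27,-43,0],[0,0,0]]
    - [85,[-27,-43,0],[0,0,0]]
    - [85,[-27,-43,0],[0,0,0]]
    - [85,[-27,-43,0],[0,0,0]]
    - [85,[-26,-43,0],[0,0,0]]
    - [85,[0,0,0],[0,0,0]]

```text
t: 1.7
eef_pos: [0.5257, 0.1022, 0.2313]
eef_rot: [[-1.0, 0.013, 0.002], [0.013, 1.0, -0.004], [-0.002, -0.004, -1.0]]
ft_force: [1.3, -0.6, 0.5]
gripper_width: 0.0851
```

```bash
cat > w.py <<'E'
from h import *; from st import S
import sys
m=camera_model("wrist"); st=sense(); im=capture("wrist"); g=sys.argv[1]
cv2.imwrite(f"pics/w{g}.png",im[:,:,::-1]); np.savez(f"pics/w{g}.npz",**{k:np.array(v) for k,v in m.items()})
overlay(im,m,S,(0,0,640,480),1,f"pics/wo{g}.png")
print(st["t"],st["eef_pos"].round(4),st["ft_force"].round(1),st["gripper_width"])
W=m["world_to_cam"];print((-W[:3,:3].T@W[:3,3]).round(3),(-W[2,:3]).round(2))
E
python3 w.py 1
```

```text
1.7 [0.5257 0.1022 0.2313] [ 1.3 -0.6  0.5] 0.08511913577504296
[0.444 0.102 0.373] [ 0.32 -0.01 -0.95]
```

View pics/wo1.png

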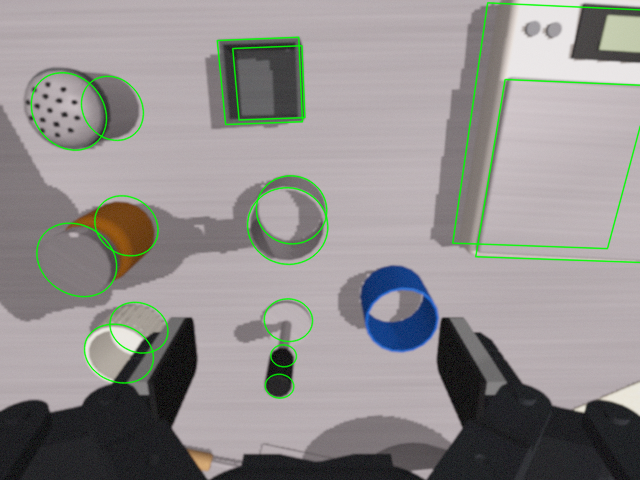

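The bare-steel ring sits at (277,194) in the top view and (288,220) in the wrist view. Its look-alike at (226,150) is blue, so I leave that alone. The dark tin is at (284,253) and the yellow one at (195,347) is the decoy. The enlarged crops and the wrist overlay agree on this.

Emit:
jog_arm:
  increments:
    - [85,[0,0,40],[0,0,0]]
    - [85,[0,0,40],[0,0,0]]
    - [85,[0,0,0],[0,0,0]]
    - [85,[0,0,0],[0,0,0]]

```text
t: 2.15
eef_pos: [0.5222, 0.1121, 0.1514]
eef_rot: [[-1.0, -0.002, -0.001], [-0.002, 1.0, -0.0], [0.001, -0.0, -1.0]]
ft_force: [0.5, 0.7, 1.8]
gripper_width: 0.0849
```

Emit:
jog_arm:
  increments:
    - [85,[-11.5,-18,0],[0,0,0]]
    - [85,[-11.5,-18,0],[0,0,0]]
    - [85,[0,0,20],[0,0,0]]
    - [85,[0,0,30],[0,0,0]]
    - [85,[0,0,30],[0,0,0]]
    - [85,[0,0,0],[0,0,0]]
    - [85,[0,0,0],[0,0,0]]

```text
t: 2.85
eef_pos: [0.5472, 0.0758, 0.0734]
eef_rot: [[-1.0, -0.001, 0.002], [-0.001, 1.0, 0.001], [-0.002, 0.001, -1.0]]
ft_force: [-0.7, -0.4, 0.4]
gripper_width: 0.085
```

```bash
python3 w.py 2
```

```text
2.85 [0.5472 0.0758 0.0734] [-0.7 -0.4  0.4] 0.0850084704183255
[0.465 0.074 0.215] [ 0.32  0.   -0.95]
```

View pics/wo2.png

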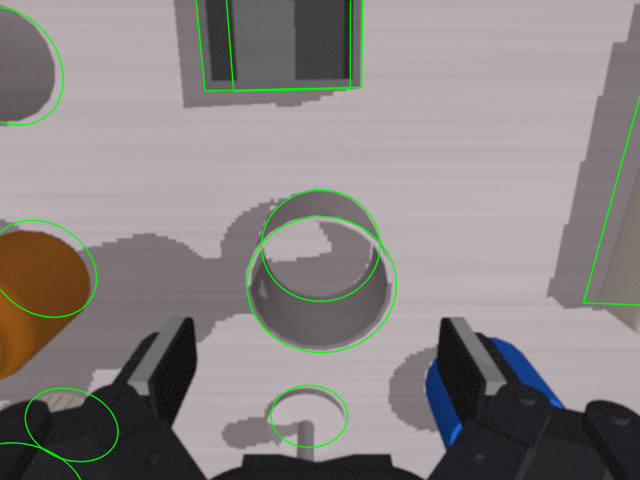

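Emit:
jog_arm:
  increments:
    - [85,[1,0,30],[0,0,0]]
    - [85,[0,0,30],[0,0,0]]
    - [85,[0,0,0],[0,0,0]]
    - [50,[0,0,0],[0,0,0]]
    - [50,[0,0,0],[0,0,0]]
    - [50,[0,0,0],[0,0,0]]
    - [50,[0,0,0],[0,0,0]]

```text
t: 3.6
eef_pos: [0.5473, 0.0755, 0.0142]
eef_rot: [[-1.0, -0.0, 0.005], [-0.0, 1.0, 0.002], [-0.005, 0.002, -1.0]]
ft_force: [-0.3, -0.5, 6.9]
gripper_width: 0.0622
```

Emit:
jog_arm:
  increments:
    - [50,[0,0,-20],[0,0,0]]
    - [50,[0,0,-40],[0,0,0]]
    - [50,[0,0,-40],[0,0,0]]
    - [50,[0,0,-35],[0,0,0]]
    - [50,[0,0,0],[0,0,0]]
    - [50,[0,0,0],[0,0,0]]

```text
t: 4.2
eef_pos: [0.5457, 0.0752, 0.1481]
eef_rot: [[-1.0, 0.0, 0.003], [0.0, 1.0, 0.001], [-0.003, 0.001, -1.0]]
ft_force: [-0.3, 0.9, -1.7]
gripper_width: 0.0621
```

```bash
python3 w.py 3
```

```text
4.2 [0.5457 0.0752 0.1481] [-0.3  0.9 -1.7] 0.06209206704829091
[0.464 0.074 0.29 ] [ 0.32  0.   -0.95]
```

View pics/w3.png

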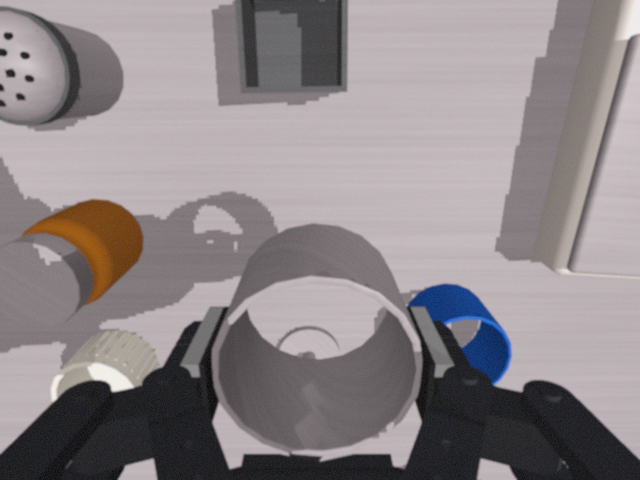

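Emit:
jog_arm:
  increments:
    - [50,[2,-20,0],[0,0,0]]
    - [50,[2,-40,0],[0,0,0]]
    - [50,[3,-40,0],[0,0,0]]
    - [50,[3,-40,0],[0,0,0]]
    - [50,[3,-40,0],[0,0,0]]
    - [50,[3,-40,0],[0,0,0]]
    - [50,[3,-40,0],[0,0,0]]
    - [50,[0,-40,0],[0,0,0]]

```text
t: 5.05
eef_pos: [0.5242, -0.2262, 0.1447]
eef_rot: [[-1.0, 0.0, -0.003], [0.0, 1.0, 0.001], [0.003, 0.001, -1.0]]
ft_force: [0.6, 0.1, -0.3]
gripper_width: 0.0622
```

Emit:
jog_arm:
  increments:
    - [50,[0,-40,0],[0,0,0]]
    - [50,[0,-11,0],[0,0,0]]
    - [50,[0,0,0],[0,0,0]]
    - [50,[0,0,0],[0,0,0]]

```text
t: 5.45
eef_pos: [0.5256, -0.2743, 0.145]
eef_rot: [[-1.0, -0.001, -0.002], [-0.001, 1.0, 0.002], [0.002, 0.002, -1.0]]
ft_force: [0.4, 0.7, -1.0]
gripper_width: 0.0621
```

```bash
python3 w.py 4
```

```text
5.45 [ 0.5256 -0.2743  0.145 ] [ 0.4  0.7 -1. ] 0.06212670263200328
[ 0.444 -0.276  0.287] [ 0.32  0.   -0.95]
```

View pics/wo4.png

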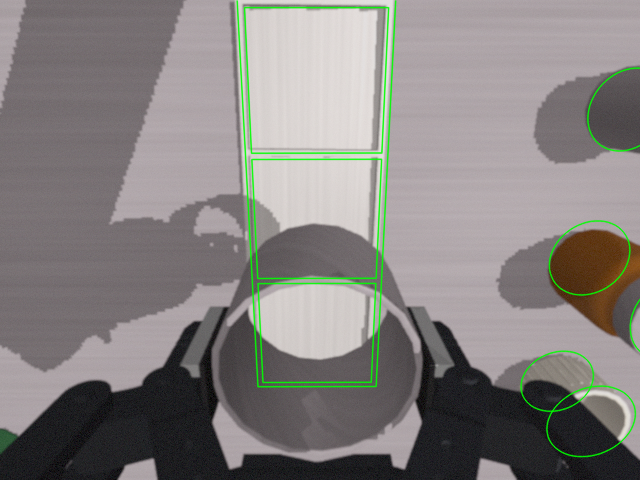

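Emit:
jog_arm:
  increments:
    - [50,[-1,-2,40],[0,0,0]]
    - [50,[0,0,40],[0,0,0]]
    - [50,[0,0,27],[0,0,0]]
    - [50,[0,0,10],[0,0,0]]
    - [50,[0,0,0],[0,0,0]]
    - [50,[0,0,0],[0,0,0]]

```text
t: 6.1
eef_pos: [0.5282, -0.2777, 0.0307]
eef_rot: [[-1.0, -0.001, 0.002], [-0.001, 1.0, -0.0], [-0.002, -0.0, -1.0]]
ft_force: [0.9, 1.3, -0.5]
gripper_width: 0.0624
```

Emit:
jog_arm:
  increments:
    - [50,[0,0,8],[0,0,0]]
    - [50,[0,0,4],[0,0,0]]
    - [50,[0,0,0],[0,0,0]]
    - [50,[0,0,0],[0,0,0]]

```text
t: 6.5
eef_pos: [0.527, -0.278, 0.0175]
eef_rot: [[-1.0, 0.0, 0.0], [0.0, 1.0, 0.0], [-0.0, 0.0, -1.0]]
ft_force: [-0.6, -0.6, -0.1]
gripper_width: 0.0619
```

Emit:
jog_arm:
  increments:
    - [50,[0,0,1],[0,0,0]]
    - [50,[0,0,0],[0,0,0]]
    - [85,[0,0,0],[0,0,0]]
    - [85,[0,0,0],[0,0,0]]
    - [85,[0,0,0],[0,0,0]]
    - [85,[0,0,-25],[0,0,0]]
    - [85,[0,0,-40],[0,0,0]]
    - [85,[0,0,-50],[0,0,0]]

```text
t: 7.3
eef_pos: [0.5254, -0.2772, 0.1306]
eef_rot: [[-1.0, 0.0, -0.004], [0.0, 1.0, 0.001], [0.004, 0.001, -1.0]]
ft_force: [0.7, -0.2, 0.6]
gripper_width: 0.0852
```

Emit:
jog_arm:
  increments:
    - [85,[0,0,-10],[0,0,0]]
    - [85,[40,0,0],[0,0,0]]
    - [85,[40,0,0],[0,0,0]]
    - [85,[0,0,0],[0,0,0]]

```text
t: 7.7
eef_pos: [0.4412, -0.2787, 0.1403]
eef_rot: [[-1.0, 0.005, -0.003], [0.005, 1.0, 0.003], [0.003, 0.003, -1.0]]
ft_force: [-0.4, 0.2, -0.3]
gripper_width: 0.0851
```

```bash
sed -i 's/ring=(.545,.076)/ring=(.527,-.278)/;s/tray=(.526,-.276/tray=(.526,-.2775/' st.py; sed -i 's/(.032,0),(.032,.05)/(.032,.003),(.032,.053)/' h.py; python3 w.py 5
```

```text
7.7 [ 0.4412 -0.2787  0.1403] [-0.4  0.2 -0.3] 0.0850681908928085
[ 0.36  -0.28   0.283] [ 0.32  0.   -0.95]
```

View pics/wo5.png

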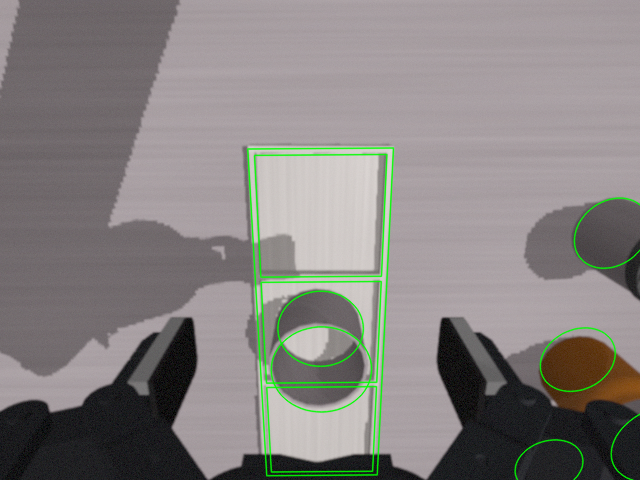

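Emit:
jog_arm:
  increments:
    - [85,[-2,20,0],[0,0,0]]
    - [85,[-2,40,0],[0,0,0]]
    - [85,[-3,40,0],[0,0,0]]
    - [85,[-3,40,0],[0,0,0]]
    - [85,[-3,40,0],[0,0,0]]
    - [85,[0,26,0],[0,0,0]]
    - [85,[0,0,0],[0,0,0]]
    - [85,[0,0,0],[0,0,0]]

```text
t: 8.55
eef_pos: [0.4607, -0.0714, 0.1413]
eef_rot: [[-1.0, -0.002, 0.0], [-0.002, 1.0, -0.0], [-0.0, -0.0, -1.0]]
ft_force: [0.5, 0.4, 0.3]
gripper_width: 0.0847
```

```bash
python3 w.py 6
```

```text
8.55 [ 0.4607 -0.0714  0.1413] [0.5 0.4 0.3] 0.08472834989577907
[ 0.379 -0.073  0.283] [ 0.32  0.   -0.95]
```

View pics/wo6.png

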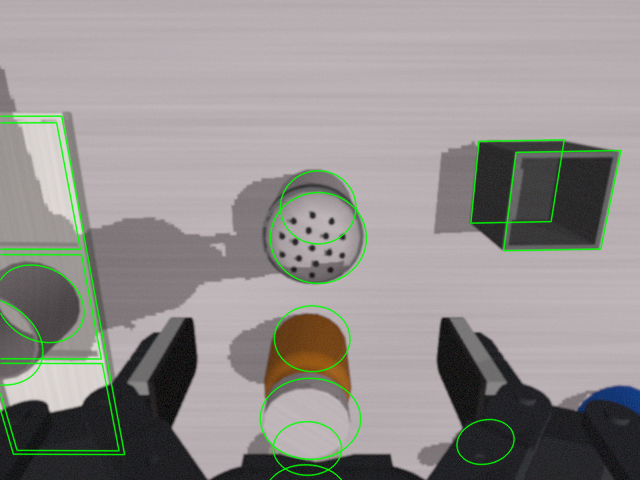

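Emit:
jog_arm:
  increments:
    - [85,[7,-2,20],[0,0,0]]
    - [85,[0,0,40],[0,0,0]]
    - [85,[0,0,40],[0,0,0]]
    - [85,[0,0,21],[0,0,0]]
    - [85,[0,0,0],[0,0,0]]
    - [85,[0,0,0],[0,0,0]]

```text
t: 9.2
eef_pos: [0.4533, -0.0752, 0.0207]
eef_rot: [[-1.0, 0.002, 0.0], [0.002, 1.0, -0.001], [-0.0, -0.001, -1.0]]
ft_force: [0.6, -0.5, 1.0]
gripper_width: 0.0847
```

Emit:
jog_arm:
  increments:
    - [40,[0,0,0],[0,0,0]]
    - [40,[0,0,0],[0,0,0]]
    - [40,[0,0,0],[0,0,0]]
    - [40,[0,0,0],[0,0,0]]
    - [40,[0,0,0],[0,0,0]]

```text
t: 9.7
eef_pos: [0.4543, -0.0741, 0.0218]
eef_rot: [[-1.0, 0.0, 0.003], [0.0, 1.0, 0.0], [-0.003, 0.0, -1.0]]
ft_force: [-0.7, -0.1, 6.4]
gripper_width: 0.0512
```

Emit:
jog_arm:
  increments:
    - [40,[0,0,-15],[0,0,0]]
    - [40,[0,0,-40],[0,0,0]]
    - [40,[0,0,-40],[0,0,0]]
    - [40,[0,0,-35],[0,0,0]]
    - [40,[0,-20,0],[0,0,0]]
    - [40,[-15,-40,0],[0,0,0]]
    - [40,[-30,-40,0],[0,0,0]]
    - [40,[-30,-40,0],[0,0,0]]

```text
t: 10.5
eef_pos: [0.5288, -0.2149, 0.1511]
eef_rot: [[-1.0, -0.001, 0.002], [-0.001, 1.0, 0.001], [-0.002, 0.001, -1.0]]
ft_force: [0.8, 1.1, -1.0]
gripper_width: 0.0511
```

Emit:
jog_arm:
  increments:
    - [40,[-40,-40,0],[0,0,0]]
    - [40,[-25,-20,0],[0,0,0]]
    - [40,[-15,-4,0],[0,0,0]]
    - [40,[-5,0,0],[0,0,0]]
    - [40,[0,0,0],[0,0,0]]
    - [40,[0,0,0],[0,0,0]]

```text
t: 11.1
eef_pos: [0.6075, -0.2725, 0.1502]
eef_rot: [[-1.0, -0.001, -0.001], [-0.001, 1.0, 0.001], [0.001, 0.001, -1.0]]
ft_force: [-0.4, -0.2, -2.8]
gripper_width: 0.051
```

```bash
python3 w.py 7
```

```text
11.1 [ 0.6075 -0.2725  0.1502] [-0.4 -0.2 -2.8] 0.0510300225273023
[ 0.526 -0.274  0.293] [ 0.32  0.   -0.95]
```

View pics/wo7.png

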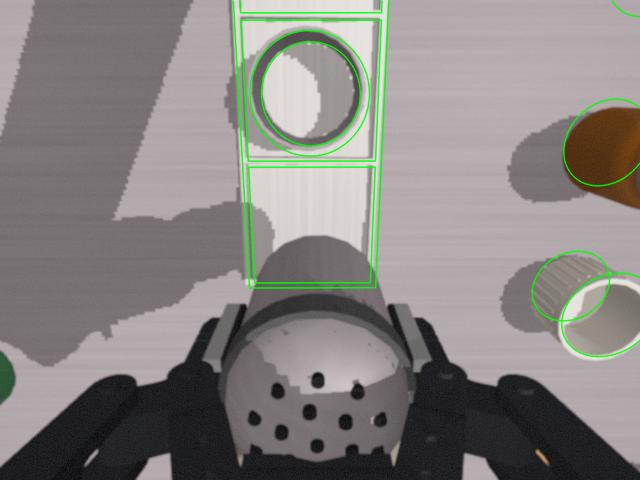

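Emit:
jog_arm:
  increments:
    - [40,[-6,-5,20],[0,0,0]]
    - [40,[0,0,40],[0,0,0]]
    - [40,[0,0,35],[0,0,0]]
    - [40,[0,0,15],[0,0,0]]
    - [40,[0,0,0],[0,0,0]]
    - [40,[0,0,0],[0,0,0]]

```text
t: 11.75
eef_pos: [0.615, -0.2787, 0.042]
eef_rot: [[-1.0, -0.0, 0.002], [-0.0, 1.0, -0.001], [-0.002, -0.001, -1.0]]
ft_force: [1.4, -0.7, -1.6]
gripper_width: 0.0514
```

Emit:
jog_arm:
  increments:
    - [40,[0,0,10],[0,0,0]]
    - [40,[0,0,6],[0,0,0]]
    - [40,[0,0,1],[0,0,0]]
    - [40,[0,0,0],[0,0,0]]
    - [40,[0,0,0],[0,0,0]]

```text
t: 12.25
eef_pos: [0.6151, -0.2787, 0.0246]
eef_rot: [[-1.0, -0.0, 0.002], [-0.0, 1.0, -0.0], [-0.002, -0.0, -1.0]]
ft_force: [0.1, -0.3, 4.9]
gripper_width: 0.0513
```

Emit:
jog_arm:
  increments:
    - [85,[0,0,0],[0,0,0]]
    - [85,[0,0,0],[0,0,0]]
    - [85,[0,0,0],[0,0,0]]
    - [85,[0,0,-25],[0,0,0]]
    - [85,[0,0,-40],[0,0,0]]
    - [85,[0,0,-50],[0,0,0]]
    - [85,[0,0,-45],[0,0,0]]
    - [70,[-4,30,0],[0,0,0]]

```text
t: 13.05
eef_pos: [0.6196, -0.2564, 0.1916]
eef_rot: [[-1.0, 0.009, 0.011], [0.008, 1.0, -0.008], [-0.011, -0.008, -1.0]]
ft_force: [0.7, -1.3, -0.5]
gripper_width: 0.0727
```

Emit:
jog_arm:
  increments:
    - [70,[-4,40,0],[0,0,0]]
    - [60,[-5,40,0],[0,0,0]]
    - [60,[-5,40,0],[0,0,0]]
    - [60,[-5,40,0],[0,0,0]]
    - [60,[-5,40,0],[0,0,0]]
    - [60,[-5,40,0],[0,0,0]]
    - [60,[-5,40,0],[0,0,0]]
    - [60,[-5,38,0],[0,0,0]]

```text
t: 13.85
eef_pos: [0.6571, 0.0716, 0.1832]
eef_rot: [[-1.0, -0.0, -0.0], [-0.0, 1.0, 0.0], [0.0, 0.0, -1.0]]
ft_force: [-0.4, 0.1, 0.9]
gripper_width: 0.06
```

Emit:
jog_arm:
  increments:
    - [60,[0,0,0],[0,0,0]]
    - [60,[0,0,0],[0,0,0]]

```text
t: 14.05
eef_pos: [0.657, 0.0711, 0.1827]
eef_rot: [[-1.0, -0.003, -0.001], [-0.003, 1.0, -0.0], [0.001, -0.0, -1.0]]
ft_force: [1.4, -1.2, -0.7]
gripper_width: 0.0603
```

```bash
python3 w.py 8
```

```text
14.05 [0.657  0.0711 0.1827] [ 1.4 -1.2 -0.7] 0.06028907623685955
[0.576 0.069 0.325] [ 0.32  0.   -0.95]
```

View pics/wo8.png

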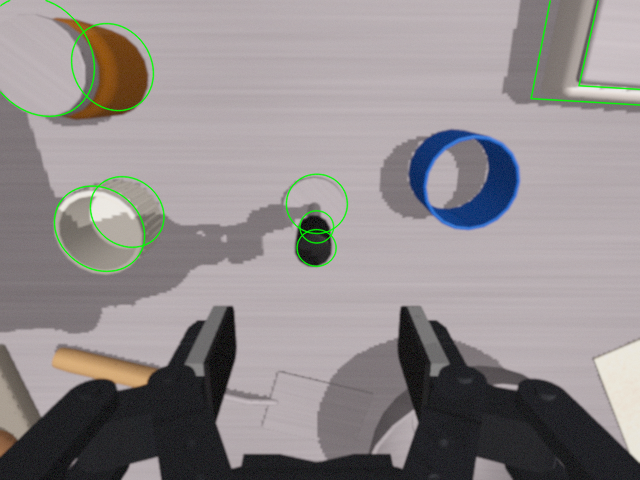

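Emit:
jog_arm:
  increments:
    - [60,[-0.5,-3,20],[0,0,0]]
    - [60,[0,0,40],[0,0,0]]
    - [60,[0,0,40],[0,0,0]]
    - [60,[0,0,19],[0,0,0]]
    - [60,[0,0,0],[0,0,0]]
    - [60,[0,0,0],[0,0,0]]

```text
t: 14.7
eef_pos: [0.6582, 0.0647, 0.065]
eef_rot: [[-1.0, 0.003, 0.001], [0.003, 1.0, -0.001], [-0.001, -0.001, -1.0]]
ft_force: [-0.5, 0.1, 0.5]
gripper_width: 0.0601
```

Emit:
jog_arm:
  increments:
    - [10,[0,0,0],[0,0,0]]
    - [10,[0,0,0],[0,0,0]]
    - [10,[0,0,0],[0,0,0]]
    - [10,[0,0,0],[0,0,0]]
    - [10,[0,0,0],[0,0,0]]

```text
t: 15.2
eef_pos: [0.6588, 0.0668, 0.0658]
eef_rot: [[-1.0, -0.0, 0.003], [-0.0, 1.0, 0.001], [-0.003, 0.001, -1.0]]
ft_force: [0.4, -0.2, 6.2]
gripper_width: 0.0207
```

```bash
python3 w.py 9
```

```text
15.2 [0.6588 0.0668 0.0658] [ 0.4 -0.2  6.2] 0.02073262453322077
[0.577 0.065 0.208] [ 0.32  0.   -0.95]
```

View pics/w9.png

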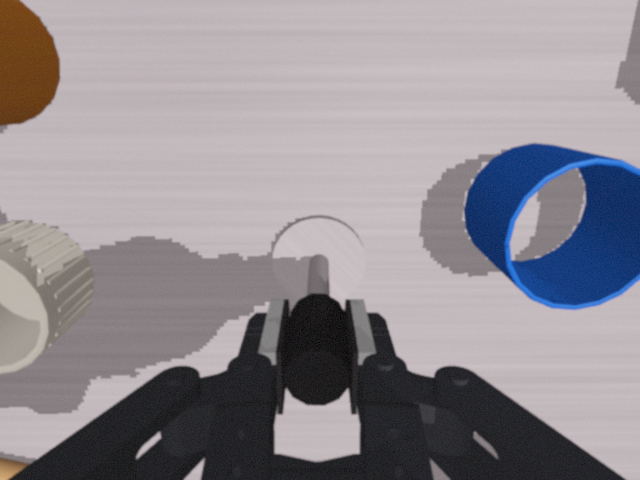

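Emit:
jog_arm:
  increments:
    - [10,[0,0,-15],[0,0,0]]
    - [10,[0,0,-40],[0,0,0]]
    - [10,[0,0,-45],[0,0,0]]
    - [10,[0,0,-45],[0,0,0]]
    - [10,[0,-20,0],[0,0,0]]
    - [10,[5,-40,0],[0,0,0]]
    - [10,[5,-40,0],[0,0,0]]
    - [10,[5,-40,0],[0,0,0]]

```text
t: 16.05
eef_pos: [0.642, -0.0746, 0.2097]
eef_rot: [[-1.0, -0.001, -0.0], [-0.001, 1.0, 0.0], [0.0, 0.0, -1.0]]
ft_force: [0.7, 0.1, -1.3]
gripper_width: 0.0208
```

Emit:
jog_arm:
  increments:
    - [10,[5,-40,0],[0,0,0]]
    - [10,[5,-40,0],[0,0,0]]
    - [10,[5,-40,0],[0,0,0]]
    - [10,[5,-40,0],[0,0,0]]
    - [10,[5,-30,0],[0,0,0]]
    - [10,[0,-10,0],[0,0,0]]
    - [10,[0,0,0],[0,0,0]]
    - [10,[0,0,0],[0,0,0]]

```text
t: 16.85
eef_pos: [0.6184, -0.2713, 0.2092]
eef_rot: [[-1.0, -0.002, -0.0], [-0.002, 1.0, 0.002], [0.0, 0.002, -1.0]]
ft_force: [0.8, 0.2, -1.3]
gripper_width: 0.0206
```

Emit:
jog_arm:
  increments:
    - [10,[0,0,0],[0,0,0]]
    - [10,[0,0,0],[0,0,0]]

```text
t: 17.05
eef_pos: [0.6186, -0.2711, 0.2093]
eef_rot: [[-1.0, -0.003, 0.0], [-0.003, 1.0, 0.001], [-0.0, 0.001, -1.0]]
ft_force: [-0.2, -0.0, -1.3]
gripper_width: 0.0208
```

```bash
sed -i 's/ring=(.527,-.278)/ring=(.526,-.279)/' st.py; python3 w.py 10
python3 - <<'E'
import cv2
a=cv2.imread("pics/wo10.png")[:300,180:460];cv2.imwrite("pics/c10.png",cv2.resize(a,None,fx=2,fy=2,interpolation=cv2.INTER_CUBIC))
E
```

```text
17.05 [ 0.6186 -0.2711  0.2093] [-0.2 -0.  -1.3] 0.020810465390832922
[ 0.537 -0.273  0.351] [ 0.32  0.   -0.95]
```

View pics/c10.png

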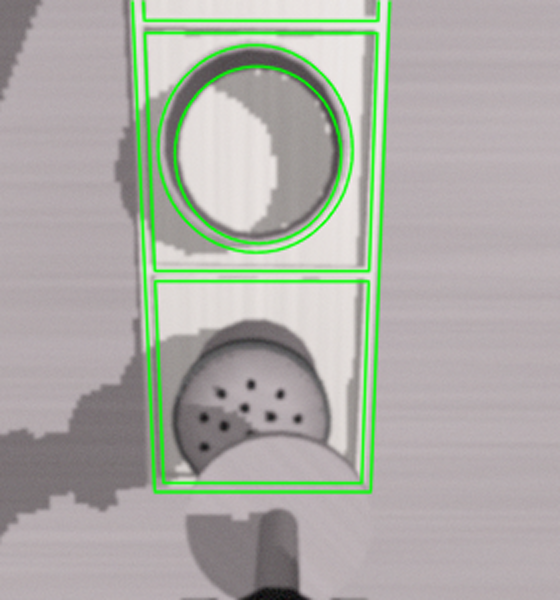

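View pics/w10.png

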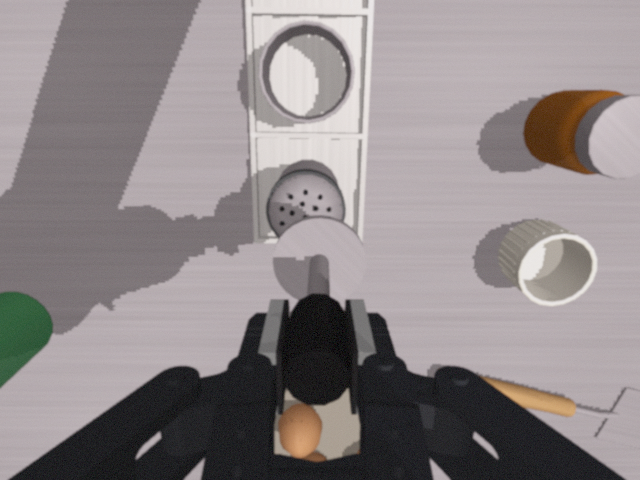

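Run:
```python
from h import *
d=np.load("pics/w10.npz"); m={k:d[k] for k in d}
for z,r in((.1495,.024),):
  for c in [(.6186,-.2711),(.6186,-.2715),(.617,-.2715),(.62,-.2711)]:
    p=proj(m,circ(*c,z,r)); print(c,p.min(0).round(1),p.max(0).round(1))
im=cv2.imread("pics/w10.png"); 
for z,r,c in((.053,.0295,(.5248,-.2798)),(.053,.0295,(.526,-.279))):
    p=proj(m,circ(*c,z,r)); print(p.min(0),p.max(0))
a=im[5:140,250:370]; cv2.imwrite("pics/c10b.png",cv2.resize(a,None,fx=4,fy=4,interpolation=cv2.INTER_CUBIC))
a=im[205:310,260:380]; cv2.imwrite("pics/c10c.png",cv2.resize(a,None,fx=4,fy=4,interpolation=cv2.INTER_CUBIC))
```

```text
(0.6186, -0.2711) [272.5 215.8] [366.2 302.9]
(0.6186, -0.2715) [271.7 215.8] [365.4 302.9]
(0.617, -0.2715) [271.6 212.7] [365.6 300.2]
(0.62, -0.2711) [272.5 218.5] [366.1 305.3]
[260.57798864  23.89479628] [350.32136631 119.66106287]
[261.86659407  25.97429897] [351.48863966 121.48551651]
```

View pics/c10b.png

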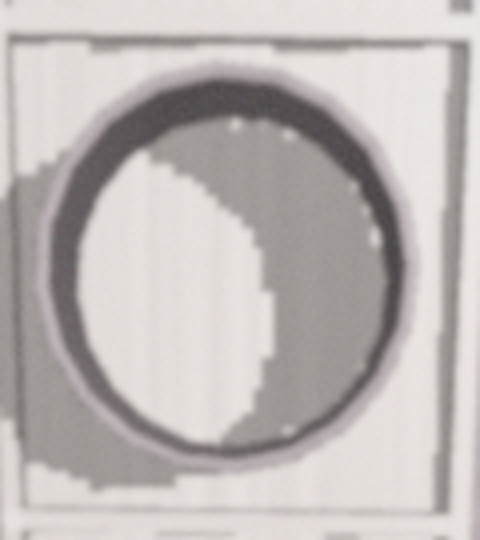

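View pics/c10c.png

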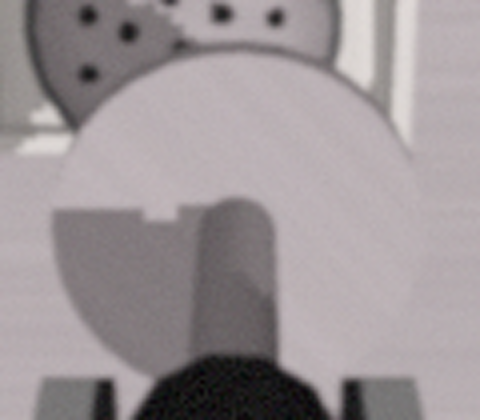

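Emit:
jog_arm:
  increments:
    - [10,[20,-3,0],[0,0,0]]
    - [10,[35,-4,0],[0,0,0]]
    - [10,[28,0,0],[0,0,0]]
    - [10,[10,0,20],[0,0,0]]
    - [10,[0,0,30],[0,0,0]]
    - [10,[0,0,16],[0,0,0]]
    - [10,[0,0,0],[0,0,0]]
    - [10,[0,0,0],[0,0,0]]

```text
t: 17.9
eef_pos: [0.5254, -0.2802, 0.1437]
eef_rot: [[-1.0, -0.001, 0.0], [-0.001, 1.0, -0.0], [-0.0, -0.0, -1.0]]
ft_force: [-0.1, -0.3, -1.4]
gripper_width: 0.0206
```

```bash
for i in 1 2 3; do python3 -c "
from cell import *
s=sense();print(s['eef_pos'].round(4))"; done; sed -i 's/ring=(.526,-.279)/ring=(.525,-.279)/' st.py; python3 w.py 11
```

```text
[ 0.5254 -0.2802  0.1437]
[ 0.5254 -0.2802  0.1437]
[ 0.5254 -0.2802  0.1437]
17.9 [ 0.5254 -0.2802  0.1437] [-0.1 -0.3 -1.4] 0.02056857688859414
[ 0.444 -0.282  0.286] [ 0.32 -0.   -0.95]
```

View pics/w11.png

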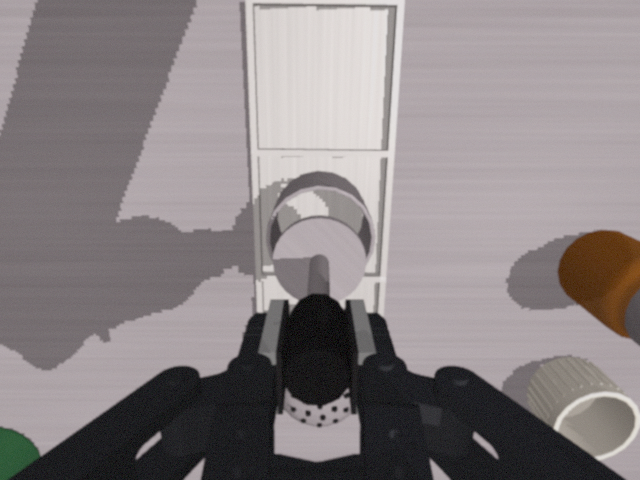

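Emit:
jog_arm:
  increments:
    - [10,[0,1.5,10],[0,0,0]]
    - [10,[0,0,15],[0,0,0]]
    - [10,[0,0,10],[0,0,0]]
    - [10,[0,0,0],[0,0,0]]
    - [10,[0,0,0],[0,0,0]]

```text
t: 18.45
eef_pos: [0.5244, -0.2789, 0.1078]
eef_rot: [[-1.0, 0.0, -0.001], [0.0, 1.0, 0.0], [0.001, 0.0, -1.0]]
ft_force: [0.2, 0.4, -1.4]
gripper_width: 0.0205
```

```bash
python3 w.py 12
```

```text
18.45 [ 0.5244 -0.2789  0.1078] [ 0.2  0.4 -1.4] 0.02047737790108587
[ 0.443 -0.28   0.25 ] [ 0.32  0.   -0.95]
```

View pics/w12.png

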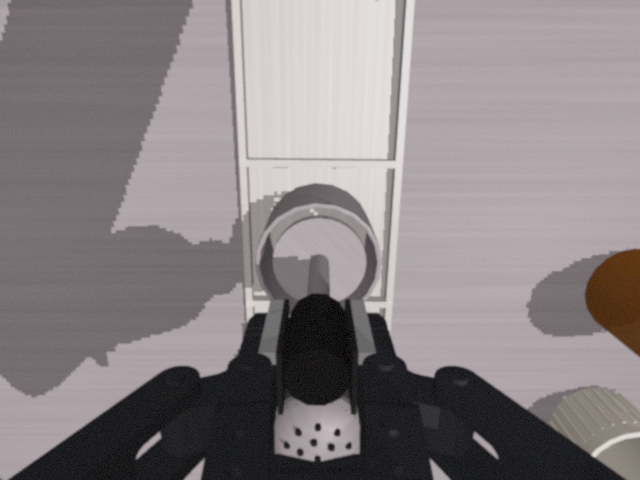

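Emit:
jog_arm:
  increments:
    - [10,[-0.5,0.5,15],[0,0,0]]
    - [10,[0,0,14],[0,0,0]]
    - [10,[0,0,6],[0,0,0]]
    - [10,[0,0,3],[0,0,0]]
    - [10,[0,0,0],[0,0,0]]
    - [10,[0,0,0],[0,0,0]]

```text
t: 19.1
eef_pos: [0.5255, -0.2786, 0.0706]
eef_rot: [[-1.0, 0.0, 0.001], [0.0, 1.0, -0.0], [-0.001, -0.0, -1.0]]
ft_force: [0.3, -0.1, -0.8]
gripper_width: 0.021
```

Emit:
jog_arm:
  increments:
    - [10,[0,0,2],[0,0,0]]
    - [10,[0,0,0.5],[0,0,0]]
    - [10,[0,0,0],[0,0,0]]

```text
t: 19.4
eef_pos: [0.5259, -0.2787, 0.0689]
eef_rot: [[-1.0, 0.0, 0.002], [0.0, 1.0, -0.0], [-0.002, -0.0, -1.0]]
ft_force: [-0.8, 0.7, 4.9]
gripper_width: 0.0208
```

Contact with the floor (4.9 N). I release and lift straight up.

Emit:
jog_arm:
  increments:
    - [30,[0,0,0],[0,0,0]]
    - [45,[0,0,0],[0,0,0]]
    - [60,[0,0,0],[0,0,0]]
    - [60,[0,0,-20],[0,0,0]]
    - [60,[0,0,-40],[0,0,0]]
    - [60,[0,0,-50],[0,0,0]]
    - [60,[0,0,-20],[0,0,0]]
    - [85,[0,30,0],[0,0,0]]

```text
t: 20.2
eef_pos: [0.526, -0.2541, 0.2022]
eef_rot: [[-1.0, 0.007, 0.007], [0.007, 1.0, -0.005], [-0.007, -0.005, -1.0]]
ft_force: [-0.4, 0.2, -0.8]
gripper_width: 0.0726
```

Emit:
jog_arm:
  increments:
    - [85,[12,40,0],[0,0,0]]
    - [85,[15,40,0],[0,0,0]]
    - [85,[15,40,0],[0,0,0]]
    - [85,[15,40,0],[0,0,0]]
    - [85,[15,40,0],[0,0,0]]
    - [85,[15,40,0],[0,0,0]]
    - [85,[0,40,0],[0,0,0]]
    - [85,[0,30,0],[0,0,0]]

```text
t: 21.0
eef_pos: [0.4375, 0.0642, 0.198]
eef_rot: [[-1.0, -0.002, 0.001], [-0.002, 1.0, 0.001], [-0.001, 0.001, -1.0]]
ft_force: [0.7, -0.2, 0.6]
gripper_width: 0.0852
```

Emit:
jog_arm:
  increments:
    - [85,[0,0,0],[0,0,0]]
    - [85,[0,0,0],[0,0,0]]

```text
t: 21.2
eef_pos: [0.4381, 0.0618, 0.1976]
eef_rot: [[-1.0, -0.001, -0.0], [-0.001, 1.0, -0.001], [0.0, -0.001, -1.0]]
ft_force: [-0.4, -0.7, -0.3]
gripper_width: 0.0849
```

```bash
python3 w.py 13; python3 -c "
from h import *
cv2.imwrite('pics/top13.png',capture('top')[:,:,::-1])"
```

```text
21.2 [0.4381 0.0618 0.1976] [-0.4 -0.7 -0.3] 0.08491508770258496
[0.357 0.06  0.34 ] [ 0.32 -0.   -0.95]
```

View pics/wo13.png

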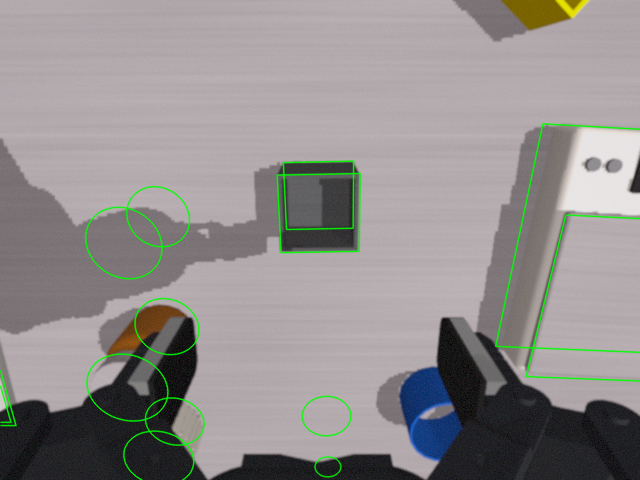

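View pics/top13.png

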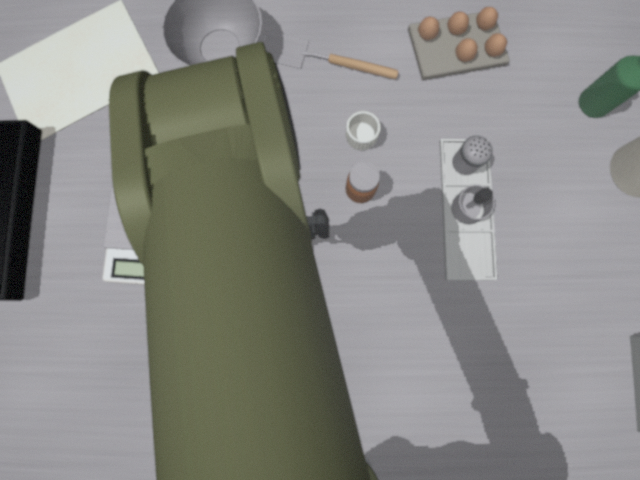

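Emit:
jog_arm:
  increments:
    - [85,[1.5,0,20],[0,0,0]]
    - [85,[0,0,40],[0,0,0]]
    - [85,[0,0,45],[0,0,0]]
    - [85,[0,0,45],[0,0,0]]
    - [85,[0,0,20],[0,0,0]]
    - [85,[0,0,12],[0,0,0]]
    - [85,[0,0,0],[0,0,0]]
    - [85,[0,0,0],[0,0,0]]

```text
t: 22.1
eef_pos: [0.4379, 0.0613, 0.0168]
eef_rot: [[-1.0, 0.001, 0.002], [0.001, 1.0, 0.0], [-0.002, 0.0, -1.0]]
ft_force: [0.9, -0.0, -0.4]
gripper_width: 0.085
```

Emit:
jog_arm:
  increments:
    - [45,[0,0,0],[0,0,0]]
    - [45,[0,0,0],[0,0,0]]
    - [45,[0,0,0],[0,0,0]]
    - [45,[0,0,0],[0,0,0]]
    - [45,[0,0,0],[0,0,0]]

```text
t: 22.6
eef_pos: [0.4381, 0.0621, 0.0172]
eef_rot: [[-1.0, -0.0, 0.003], [-0.0, 1.0, 0.001], [-0.003, 0.001, -1.0]]
ft_force: [-1.4, -0.0, 6.7]
gripper_width: 0.0553
```

Emit:
jog_arm:
  increments:
    - [45,[0,0,-15],[0,0,0]]
    - [45,[0,0,-40],[0,0,0]]
    - [45,[0,0,-40],[0,0,0]]
    - [45,[0,0,-35],[0,0,0]]
    - [45,[0,-20,0],[0,0,0]]
    - [45,[0,-40,0],[0,0,0]]
    - [45,[0,-40,0],[0,0,0]]
    - [45,[0,-40,0],[0,0,0]]

```text
t: 23.4
eef_pos: [0.4364, -0.0796, 0.146]
eef_rot: [[-1.0, -0.001, 0.001], [-0.001, 1.0, 0.001], [-0.001, 0.001, -1.0]]
ft_force: [0.5, 0.6, -0.7]
gripper_width: 0.0558
```

Emit:
jog_arm:
  increments:
    - [45,[0,-40,0],[0,0,0]]
    - [45,[0,-40,0],[0,0,0]]
    - [45,[0,-40,0],[0,0,0]]
    - [45,[0,-40,0],[0,0,0]]
    - [45,[0,-30,0],[0,0,0]]
    - [45,[0,-10,0],[0,0,0]]
    - [45,[0,0,0],[0,0,0]]
    - [45,[0,0,0],[0,0,0]]

```text
t: 24.2
eef_pos: [0.4368, -0.2769, 0.1455]
eef_rot: [[-1.0, -0.001, -0.001], [-0.001, 1.0, 0.001], [0.001, 0.001, -1.0]]
ft_force: [0.4, 0.8, -0.4]
gripper_width: 0.0553
```

```bash
python3 w.py 14
```

```text
24.2 [ 0.4368 -0.2769  0.1455] [ 0.4  0.8 -0.4] 0.055294406161172364
[ 0.355 -0.279  0.288] [ 0.32  0.   -0.95]
```

View pics/wo14.png

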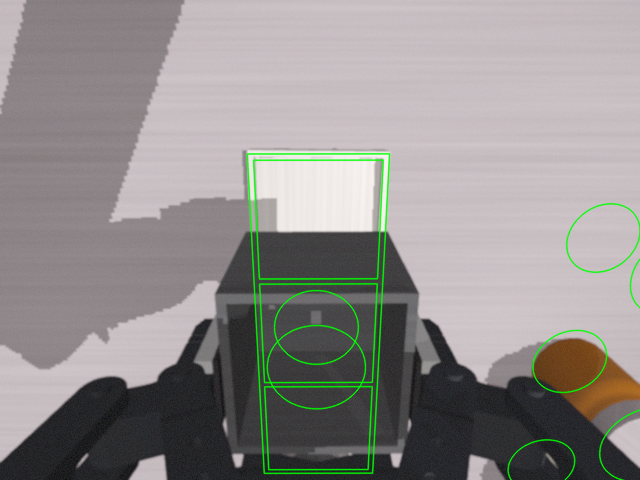

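Emit:
jog_arm:
  increments:
    - [45,[-1.5,-1.5,20],[0,0,0]]
    - [45,[0,0,40],[0,0,0]]
    - [45,[0,0,35],[0,0,0]]
    - [45,[0,0,15],[0,0,0]]
    - [45,[0,0,0],[0,0,0]]
    - [45,[0,0,0],[0,0,0]]

```text
t: 24.85
eef_pos: [0.4392, -0.2797, 0.0368]
eef_rot: [[-1.0, -0.001, 0.001], [-0.001, 1.0, -0.0], [-0.001, -0.0, -1.0]]
ft_force: [-0.3, -0.5, 0.5]
gripper_width: 0.0555
```

Emit:
jog_arm:
  increments:
    - [45,[0,0,10],[0,0,0]]
    - [45,[0,0,5],[0,0,0]]
    - [45,[0,0,2],[0,0,0]]
    - [45,[0,0,0],[0,0,0]]
    - [45,[0,0,0],[0,0,0]]

```text
t: 25.35
eef_pos: [0.4388, -0.2798, 0.0202]
eef_rot: [[-1.0, -0.0, 0.001], [-0.0, 1.0, 0.001], [-0.001, 0.001, -1.0]]
ft_force: [-2.4, 2.8, 9.2]
gripper_width: 0.0553
```

Emit:
jog_arm:
  increments:
    - [85,[0,0,0],[0,0,0]]
    - [85,[0,0,0],[0,0,0]]
    - [85,[0,0,0],[0,0,0]]
    - [85,[0,0,-25],[0,0,0]]
    - [85,[0,0,-40],[0,0,0]]
    - [85,[0,0,-50],[0,0,0]]
    - [85,[0,0,-35],[0,0,0]]
    - [85,[-20,20,0],[0,0,0]]

```text
t: 26.15
eef_pos: [0.459, -0.265, 0.1745]
eef_rot: [[-1.0, 0.007, 0.009], [0.007, 1.0, -0.003], [-0.009, -0.003, -1.0]]
ft_force: [1.6, -1.0, 0.2]
gripper_width: 0.0852
```

Emit:
jog_arm:
  increments:
    - [85,[-35,30,0],[0,0,0]]
    - [85,[-35,30,0],[0,0,0]]
    - [85,[-35,30,0],[0,0,0]]
    - [85,[-35,30,0],[0,0,0]]
    - [85,[-35,30,0],[0,0,0]]
    - [85,[-25,28,0],[0,0,0]]
    - [85,[-6,0,0],[0,0,0]]
    - [85,[0,0,0],[0,0,0]]

```text
t: 26.95
eef_pos: [0.6648, -0.0808, 0.1678]
eef_rot: [[-1.0, -0.002, -0.001], [-0.002, 1.0, -0.001], [0.001, -0.001, -1.0]]
ft_force: [0.3, -0.4, 0.0]
gripper_width: 0.0854
```

Emit:
jog_arm:
  increments:
    - [85,[0,0,0],[0,0,0]]
    - [85,[0,0,0],[0,0,0]]

```text
t: 27.15
eef_pos: [0.6633, -0.084, 0.1691]
eef_rot: [[-1.0, 0.003, -0.0], [0.003, 1.0, -0.0], [0.0, -0.0, -1.0]]
ft_force: [0.1, -0.7, -0.3]
gripper_width: 0.0847
```

```bash
python3 w.py 15
```

```text
27.15 [ 0.6633 -0.084   0.1691] [ 0.1 -0.7 -0.3] 0.08469648185146206
[ 0.582 -0.085  0.311] [ 0.32 -0.   -0.95]
```

View pics/wo15.png

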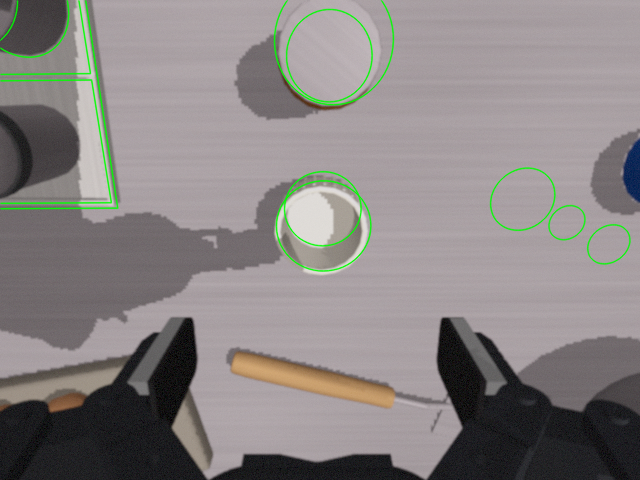

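Emit:
jog_arm:
  increments:
    - [85,[-3,2,20],[0,0,0]]
    - [85,[0,0,40],[0,0,0]]
    - [85,[0,0,45],[0,0,0]]
    - [85,[0,0,35],[0,0,0]]
    - [85,[0,0,18],[0,0,0]]
    - [85,[0,0,0],[0,0,0]]
    - [85,[0,0,0],[0,0,0]]

```text
t: 27.9
eef_pos: [0.6682, -0.0806, 0.0124]
eef_rot: [[-1.0, 0.001, 0.002], [0.001, 1.0, -0.0], [-0.002, -0.0, -1.0]]
ft_force: [-0.8, -0.3, 1.5]
gripper_width: 0.085
```

Emit:
jog_arm:
  increments:
    - [45,[0,0,0],[0,0,0]]
    - [45,[0,0,0],[0,0,0]]
    - [45,[0,0,0],[0,0,0]]
    - [45,[0,0,0],[0,0,0]]
    - [45,[0,0,0],[0,0,0]]

```text
t: 28.4
eef_pos: [0.6692, -0.0802, 0.0136]
eef_rot: [[-1.0, 0.0, 0.004], [0.0, 1.0, -0.0], [-0.004, -0.0, -1.0]]
ft_force: [-1.2, -0.3, 6.5]
gripper_width: 0.0587
```

Emit:
jog_arm:
  increments:
    - [45,[0,0,-15],[0,0,0]]
    - [45,[0,0,-40],[0,0,0]]
    - [45,[0,0,-45],[0,0,0]]
    - [45,[0,0,-45],[0,0,0]]
    - [45,[0,0,-20],[0,0,0]]
    - [45,[5,20,0],[0,0,0]]
    - [45,[16,40,0],[0,0,0]]
    - [45,[16,40,0],[0,0,0]]

```text
t: 29.2
eef_pos: [0.6298, 0.0201, 0.177]
eef_rot: [[-1.0, 0.003, 0.001], [0.003, 1.0, 0.0], [-0.001, 0.0, -1.0]]
ft_force: [0.5, 1.2, -1.9]
gripper_width: 0.0595
```

Emit:
jog_arm:
  increments:
    - [45,[18,40,0],[0,0,0]]
    - [45,[18,40,0],[0,0,0]]
    - [45,[18,40,0],[0,0,0]]
    - [45,[18,40,0],[0,0,0]]
    - [45,[18,40,0],[0,0,0]]
    - [45,[18,40,0],[0,0,0]]
    - [45,[14,32,0],[0,0,0]]
    - [45,[0,10,0],[0,0,0]]

```text
t: 30.0
eef_pos: [0.5048, 0.3077, 0.1766]
eef_rot: [[-1.0, -0.008, -0.002], [-0.008, 1.0, 0.003], [0.002, 0.003, -1.0]]
ft_force: [0.0, 0.1, -1.8]
gripper_width: 0.0595
```

Emit:
jog_arm:
  increments:
    - [45,[0,0,0],[0,0,0]]
    - [45,[0,0,0],[0,0,0]]

```text
t: 30.2
eef_pos: [0.5091, 0.3004, 0.1763]
eef_rot: [[-1.0, 0.002, 0.001], [0.002, 1.0, -0.001], [-0.001, -0.001, -1.0]]
ft_force: [-0.0, 0.1, -2.0]
gripper_width: 0.0592
```

```bash
python3 w.py 16
```

```text
30.2 [0.5091 0.3004 0.1763] [-0.   0.1 -2. ] 0.059166546968616424
[0.427 0.299 0.318] [ 0.32 -0.   -0.95]
```

View pics/wo16.png

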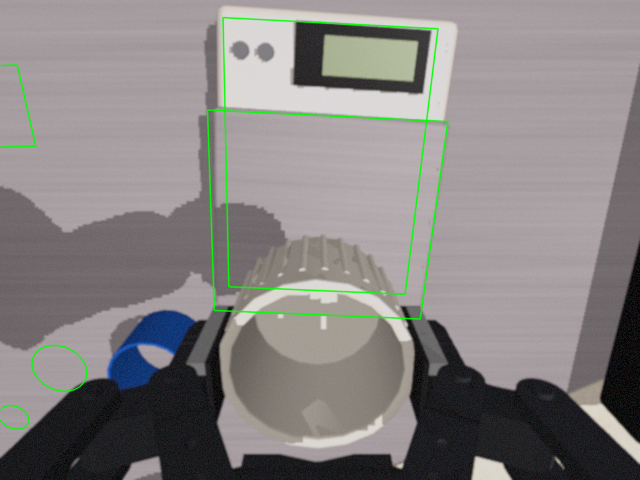

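Emit:
jog_arm:
  increments:
    - [45,[0,2,20],[0,0,0]]
    - [45,[0,0,40],[0,0,0]]
    - [45,[0,0,25],[0,0,0]]
    - [45,[0,0,5],[0,0,0]]
    - [45,[0,0,0],[0,0,0]]
    - [45,[0,0,0],[0,0,0]]

```text
t: 30.85
eef_pos: [0.5099, 0.3039, 0.0876]
eef_rot: [[-1.0, 0.002, 0.002], [0.002, 1.0, 0.001], [-0.002, 0.001, -1.0]]
ft_force: [-0.2, -0.4, -0.8]
gripper_width: 0.0593
```

Emit:
jog_arm:
  increments:
    - [45,[0,0,10],[0,0,0]]
    - [45,[0,0,5],[0,0,0]]
    - [45,[0,0,3],[0,0,0]]
    - [45,[0,0,0],[0,0,0]]
    - [45,[0,0,0],[0,0,0]]

```text
t: 31.35
eef_pos: [0.508, 0.3041, 0.0686]
eef_rot: [[-1.0, -0.0, -0.001], [-0.0, 1.0, 0.0], [0.001, 0.0, -1.0]]
ft_force: [-4.1, -1.7, 6.2]
gripper_width: 0.0596
```

Emit:
jog_arm:
  increments:
    - [85,[0,0,0],[0,0,0]]
    - [85,[0,0,0],[0,0,0]]
    - [85,[0,0,0],[0,0,0]]
    - [85,[0,0,-20],[0,0,0]]
    - [85,[0,0,-40],[0,0,0]]
    - [85,[0,0,-50],[0,0,0]]
    - [85,[0,0,-40],[0,0,0]]
    - [85,[20,20,0],[0,0,0]]

```text
t: 32.15
eef_pos: [0.4946, 0.3221, 0.2251]
eef_rot: [[-1.0, 0.008, 0.012], [0.008, 1.0, 0.006], [-0.012, 0.006, -1.0]]
ft_force: [0.4, 0.3, -0.3]
gripper_width: 0.0845
```

Emit:
jog_arm:
  increments:
    - [85,[0,40,0],[0,0,0]]
    - [85,[10,40,0],[0,0,0]]
    - [85,[10,40,0],[0,0,0]]
    - [85,[10,40,0],[0,0,0]]
    - [85,[20,40,0],[0,0,0]]
    - [85,[20,40,0],[0,0,0]]
    - [85,[20,40,0],[0,0,0]]
    - [85,[20,30,0],[0,0,0]]

```text
t: 32.95
eef_pos: [0.3764, 0.6368, 0.217]
eef_rot: [[-1.0, -0.002, -0.0], [-0.002, 1.0, 0.0], [0.0, 0.0, -1.0]]
ft_force: [0.2, 0.4, 0.3]
gripper_width: 0.0851
```

Emit:
jog_arm:
  increments:
    - [85,[20,20,0],[0,0,0]]
    - [85,[20,0,0],[0,0,0]]
    - [85,[0,0,0],[0,0,0]]
    - [85,[0,0,0],[0,0,0]]

```text
t: 33.35
eef_pos: [0.3388, 0.6539, 0.2177]
eef_rot: [[-1.0, -0.0, 0.001], [-0.0, 1.0, -0.0], [-0.001, -0.0, -1.0]]
ft_force: [0.8, 0.2, 0.3]
gripper_width: 0.0848
```

```bash
cat > st.py <<'E'
S=dict(ring=(.525,-.279),tin=(.438,-.279,0.02),shaker=(.615,-.279),ramekin=(.506,.304),jar=(.558,-.077),pusher=(.525,-.279),tray=(.526,-.2775,.0),scale=(.507,.302,-0.05))
E
sed -i "s/(.024,0),(.011,.06),(.011,.1)/(.024,.003),(.011,.063),(.011,.103)/;s/(.026,0),(.026,.066)/(.026,.003),(.026,.069)/;s/(.029,0),(.031,.045)/(.029,.055),(.031,.1)/;s/z in(0,.055)/z in(.003,.058)/" h.py
python3 - <<'E'
from h import *; from st import S
for n in("top","scene"):
    im=capture(n); m=camera_model(n); overlay(im,m,S,(0,0,640,480),1,f"pics/f_{n}.png")
    R=dict(top=[(330,120,510,290),(90,160,210,300)],scene=[(110,180,300,350),(425,190,530,310)])[n]
    A=[]
    for i,r in enumerate(R):
        overlay(im,m,S,r,2.6,f"pics/f_{n}{i}.png");A.append(cv2.imread(f"pics/f_{n}{i}.png"))
    H=max(a.shape[0] for a in A); cv2.imwrite(f"pics/fc_{n}.png",np.hstack([np.pad(a,((0,H-a.shape[0]),(0,0),(0,0))) for a in A]))
print(sense()["eef_pos"],sense()["t"])
E
```

```text
[0.34056747 0.65304166 0.21798445] 33.45
```

View pics/fc_top.png

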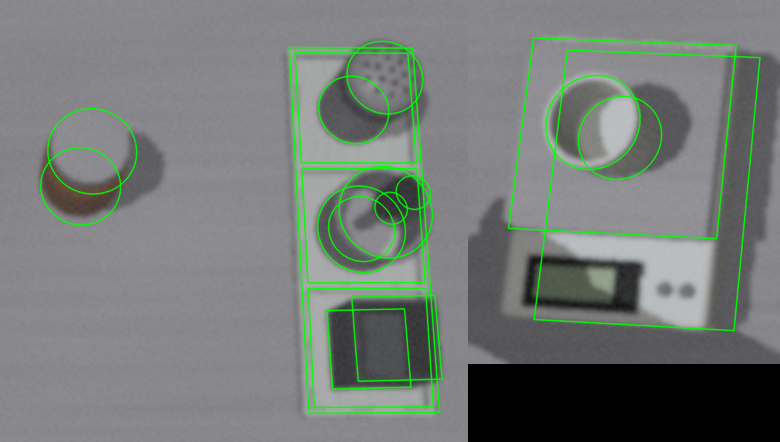

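View pics/fc_scene.png

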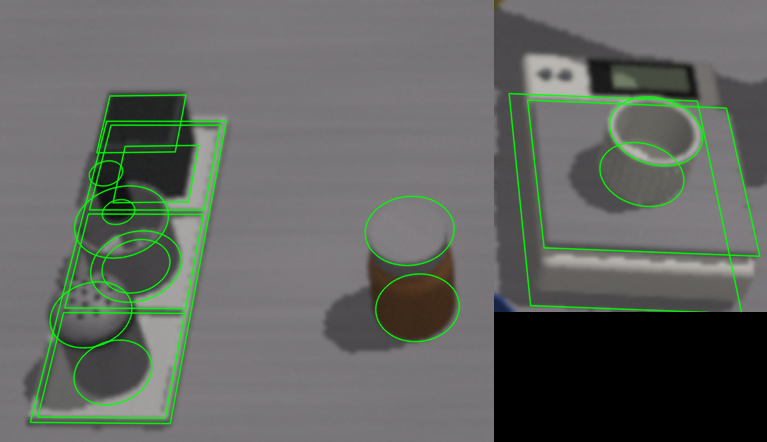

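View pics/f_scene.png

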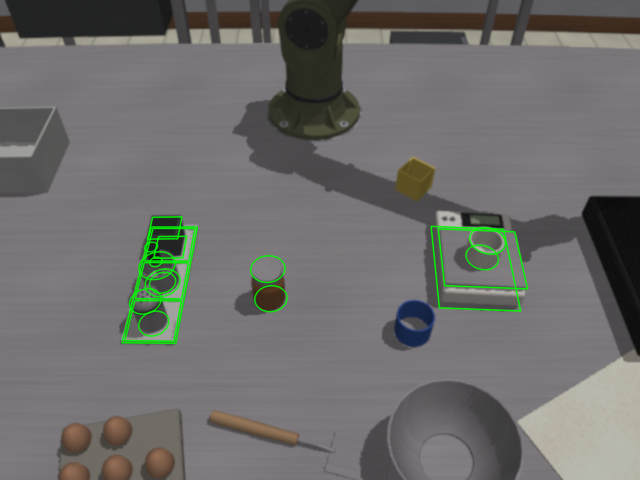

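Run:
```python
from h import *
A=[cv2.resize(capture(n)[y0:y1,x0:x1,::-1],(390,390),interpolation=cv2.INTER_CUBIC) for n,(x0,y0,x1,y1) in dict(top=(430,140,510,220),scene=(110,220,190,300)).items()]
cv2.imwrite("pics/g.png",np.hstack(A))
```

```text
(no output)
```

View pics/g.png

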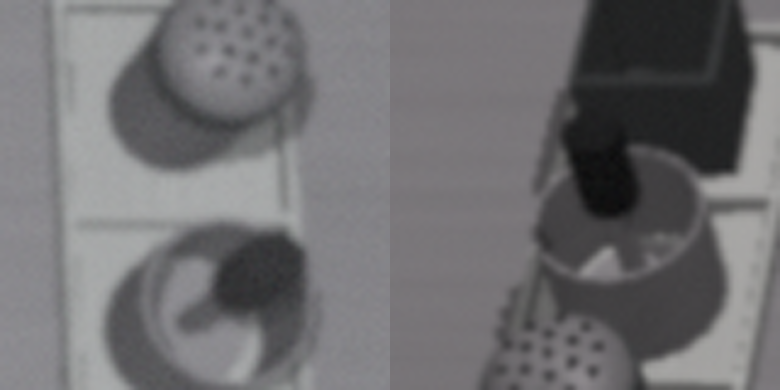

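The pusher stands upright inside the ring, and the shaker and tin are flat in their bays.

```bash
python3 -c "
from cell import *
print(close_job(), sense()['t'])"
```

```text
the job is handed in; nothing more can be done
the job is handed in; nothing more can be done
```

The dessert station is laid out and handed in. The arm was clear of everything at about 33.6 s of the 115 s allowed; the hand-in gave no verdict.

- **Tray:** The ring is in the middle bay with the pusher standing inside it, the tin is in the near bay and the shaker in the far bay.
- **Scale:** The ramekin is at the middle of the platform.
- **Not touched:** I never gripped or moved the jar, the blue ring or the yellow tin. The jar still matches its starting position in the pictures.

**Final checks:** I overlaid the expected outlines on the top and scene pictures. By eye, every piece is upright and within about 2–4 mm of its target, and the pusher is within about 2 mm of the ring's axis.

**Disagreements:**
- The cameras disagreed by up to about 6 mm in x for the small objects and about 12 mm in x for the first rough tray fix. I settled these with wrist-camera views.
- The ring's position from the wrist picture differed by 1–2 mm from where the robot's readings put it, which is well inside the tolerance.

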